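# Loosen the wing nut on the round toy drum

## Task

Two toy drums are drying in gluing jigs, each held down by a wooden wing nut. Loosen the nut on the round drum by about a quarter turn; one of the jigs has a reversed thread and nobody remembers which, so try it gently both ways and go on the way it gives. Leave the nut on the square drum as it is.

Things in the scene. Friction and masses are not known exactly. Their poses are not given: they have to be found in the camera images.
- drum_round: The round toy drum: a plain wooden cylinder 76 mm across (80 mm at its hoops), 60 mm high, with red lacing, held fast in one of the two like jigs (either), centred under its wing nut. Origin at the centre of its underside, 18 mm above the table; z up. The other jig's drum is square (74 mm wide, 60 mm high). The paint jars around (62 mm high) are lower than the nuts.
- wing_a (a point): Grip point of wing nut a: on its axis, 106 mm above the table. z is up; it turns with the nut. The wooden wings form an upright flat bar 58 mm long (along x), 12 mm thick (along y), 30 mm tall (89 to 119 mm above the table); an 8 mm rod sticks up through it to 125 mm. Below: a 36 mm steel washer (top at 81 mm), the drum (top at 78 mm), a 100 x 100 x 18 mm board fixed to the table.
- wing_b (a point): Grip point of wing nut b: on its axis, 106 mm above the table. z is up; it turns with the nut. The wooden wings form an upright flat bar 58 mm long (along x), 12 mm thick (along y), 30 mm tall (89 to 119 mm above the table); an 8 mm rod sticks up through it to 125 mm. Below: a 36 mm steel washer (top at 81 mm), the drum (top at 78 mm), a 100 x 100 x 18 mm board fixed to the table.
- nut_a (a joint): Angle of wing nut a, rad; positive is anticlockwise from above; tight and within 0.05 of 0 at the start. One nut (a or b) has an ordinary thread (loosens anticlockwise), the other a reversed one; they look alike. The tightening way it stops dead within 0.05 rad; the loosening way it turns with a drag of about 0.12 N m up to a stop at 1.9 rad and stays where left, at the same height.
- nut_b (a joint): Angle of wing nut b, rad; positive is anticlockwise from above; tight and within 0.05 of 0 at the start. One nut (a or b) has an ordinary thread (loosens anticlockwise), the other a reversed one; they look alike. The tightening way it stops dead within 0.05 rad; the loosening way it turns with a drag of about 0.12 N m up to a stop at 1.9 rad and stays where left, at the same height.

How it is judged (in metres and radians):
On the way:
1. the nut on the round drum has been turned at least 1.0 rad the way it loosens (((horizontal distance between drum_round and wing_a below 0.03 m and value of joint nut_a above 1 rad) or (horizontal distance between drum_round and wing_b below 0.03 m and value of joint nut_b below -1 rad))), for 0.2 s.
At the end, for the whole second after the job is handed in: The wing nut on the round drum stands at least 1.0 rad (57 degrees) from zero in its loosening direction (any amount up to its stop at 1.9 rad), and both nuts are at rest (((horizontal distance between drum_round and wing_a below 0.03 m and value of joint nut_a above 1 rad) or (horizontal distance between drum_round and wing_b below 0.03 m and value of joint nut_b below -1 rad)) and velocity of joint nut_a between -0.05 and 0.05 rad/s and velocity of joint nut_b between -0.05 and 0.05 rad/s); the robot touches nothing.
It fails at once if the nut on the square drum was turned by more than 0.25 rad ((horizontal distance between drum_round and wing_a below 0.03 m and (value of joint nut_b above 0.25 rad or value of joint nut_b below -0.25 rad)) or (horizontal distance between drum_round and wing_b below 0.03 m and (value of joint nut_a above 0.25 rad or value of joint nut_a below -0.25 rad))).
It also fails if it takes over 32 s, if anything falls off the work surface, if the arm or the gripper's body presses on something with over 40 N, if the wrist force passes 120 N, or if a joint passes its speed limit or range.

## Robot

A 6-joint arm with a two-finger parallel gripper is mounted at the origin on the work surface. World frame = base frame: x ahead of the robot, y to its left, z up, the work surface at z = 0. Lengths are in mm, angles in rad, forces in N, time in s.
With the tool pointing down it reaches from about 300 to 775 mm from the base axis. Payload 14.6 kg.
Tool frame: the origin (TCP) lies at the very end of the fingers, on their centre line; the grasp point (between the pads) lies 19 mm behind it; z points along the fingers, y is the line along which they close (so a half turn about z gives the same grasp; the last joint's range is limited). The gripper opens to 94 mm and grips with 3 to 60 N. Pads are 16 mm wide; open, the fingers measure 119 mm over their backs; the gripper's body (75 mm by 177 mm) begins 78 mm behind the grasp point.
Start: joints at [-1.24, 0.3, 1.521, -0, 1.321, -0.067], TCP at [213.057, -507.046, 205.446] pointing down, gripper open.
Joint ranges: [-3.03, 3.03], [-0.79, 2.21], [0.23, 2.52], [-1.04, 4.18], [0, 3.07], [-2.55, 2.55]. Speed limits (rad/s): [2.22, 2.22, 2.57, 3.14, 3.14, 3.14].

## Interface

Orientations are given as a 3x3 rotation matrix whose columns are the frame's x, y, z axes.
In Python, from cell import ctrl, imaging, hand_in gives the robot as it stands. The module is installed in compiled form; this text tells all that it offers.
- The arm moves only by the tool carry_out, never from a script. Its argument "series" is a list of rows, each an object of numbers: "fingers": the gripper command: -1 is fully open, 1 is shut, values between are in proportion; "dx", "dy", "dz": the shift along the world's x, y, z in m; "roll": the turn about the world's z in degrees. A call has 1 to 5 rows; each row is the pose to reach, as a shift and turn from the pose commanded when the call began; what a row does not reach only later rows make up. A row lasts 1/8 s, in which the tool goes at most 62.5 mm and 10.7 degrees, less where a joint would pass 70% of its speed; a pose out of reach is approached as far as the arm can. A call with a gripper value outside its range is refused whole. The fingers move at their own pace and stop on an object; the grip force is fixed at half the most. Time passes only in rows, so rows that repeat a pose let the fingers close. It gives the time, the measured TCP pose, the force, the opening and the grip force at its end, in the units of the state.
- ctrl.observe(): the state, without advancing time (a new reading comes with each control period).
- imaging.read_camera(name): name is "scene" or "side" or "wrist"; returns a dict with "img" (480x640x3 uint8, red, green, blue), "intrinsics" (3x3 intrinsics, pixels), "k1" (the pictures are not rectified: a ray, as slopes to the right and down, at radius r is drawn at 1 + k1 r^2 times it, then the intrinsics apply), "xyz" and "rotation" of the camera in the world. Camera axes: x right, y up, looking along -z (the intrinsics and any distortion apply to the point x, -y, -z); pixel columns grow to the right and rows downward; lengths in mm; the calibration is good to about 2 mm. A picture is of the moment at which its call begins. There is no depth.
- hand_in(): hands the job in; it is judged then, once.
The state is a dict: "clock": time; "q": joint angles; "joint_velocities": joint speeds; "effort": joint torques, N m; "eef_pos": TCP position; "tool_rot": TCP orientation; "wrist_force": force on the tool from outside, world axes, zero at the start; "wrist_torque": the same for the moment, N m; "gripper_width": opening from 0.0 (shut) to 1.0 (fully open); "finger_force": force on a finger pad.
Only numpy, scipy, OpenCV 4.12 (cv2) and the standard library are available. Lean on these libraries where they do the work, as an engineer would, in place of code of your own. Each camera call takes 0.05 s, during which the arm holds its last target. There are 200 camera calls.

## Working session

There is one attempt and no reset: what is moved stays moved. The work goes in short steps, Python scripts to look and compute and a tool call to move; the robot and the scene stay as the last step left them, time stands still between calls to the robot, and variables do not carry over. Pictures are saved under pics/ and viewed, at most 10 in all, crops included, and the job is handed in when it is done.

Besides the shell and the picture viewer there is one more tool, called after "Emit:" as a command line: name --argument value ..., lists and objects as JSON in quotes. carry_out: Moves the arm, as the interface text tells. Its arguments: {"type":"object","properties":{"series":{"type":"array"}},"required":["series"]}

```bash
mkdir -p pics
cat > h.py <<'E'
import numpy as np, cv2
from cell import ctrl, imaging
def shot(name, fn=None):
    c=imaging.read_camera(name)
    if fn: cv2.imwrite(fn,cv2.cvtColor(c["img"],cv2.COLOR_RGB2BGR))
    return c
def ray(c,u,v):
    K=np.array(c["intrinsics"]);k=c["k1"]
    p=cv2.undistortPoints(np.array([[[u,v]]],float),K,np.array([k,0,0,0.]))[0,0]
    d=np.array(c["rotation"])@np.array([p[0],-p[1],-1]); return np.array(c["xyz"]),d
def plane(c,u,v,z):
    o,d=ray(c,u,v); return (o+d*(z-o[2])/d[2]).round(1)
E
python3 - <<'E'
from h import *
a=shot("scene","pics/s1.png");b=shot("side","pics/d1.png")
import pickle;pickle.dump((a,b),open("c.pkl","wb"))
for c in(a,b):print(c["xyz"],np.array(c["rotation"]).round(2).tolist())
s=ctrl.observe();print(s["clock"],np.array(s["tool_rot"]).round(3),s["wrist_force"])
E
```

```text
[1306.66891578   77.54343492  890.24081829] [[-0.08, -0.74, 0.67], [1.0, -0.05, 0.06], [-0.01, 0.68, 0.74]]
[ 348.30578297 -762.05440923  549.0869816 ] [[0.96, 0.13, -0.23], [-0.26, 0.46, -0.85], [-0.0, 0.88, 0.48]]
0.1 [[ 0.922  0.387 -0.   ]
 [ 0.387 -0.922  0.001]
 [ 0.    -0.001 -1.   ]] [-0.32362084 -0.78542773  0.38137419]
```

View pics/s1.png

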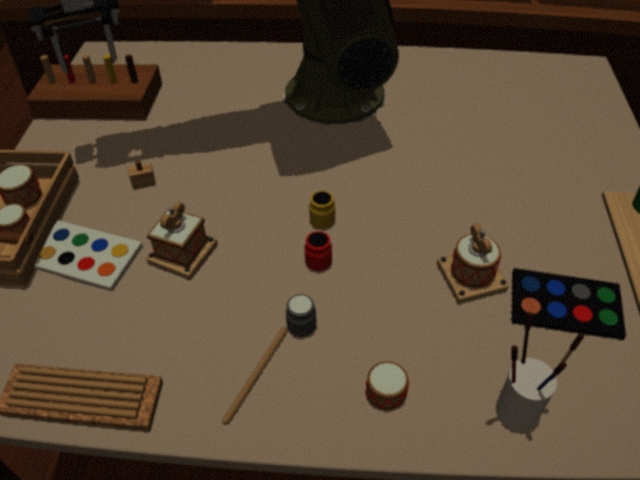

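View pics/d1.png

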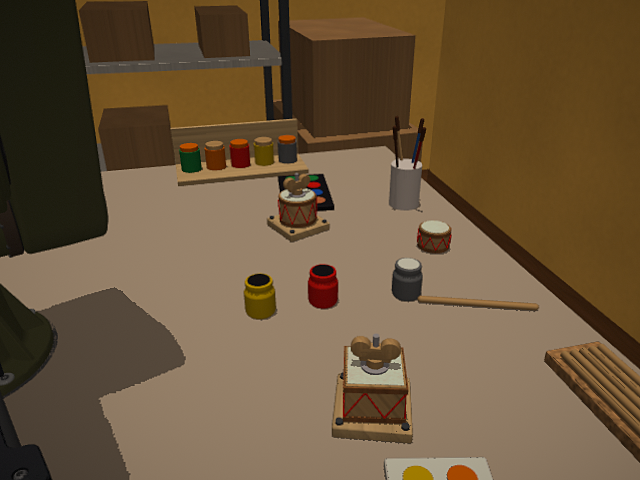

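The round drum is the far-left jig from the robot (scene ~(476,262), nut ~(480,240); side ~(297,205), nut ~(297,183)). The square drum is at scene (177,240). I'll zoom on the round nut.

Run:
```python
from h import *
import pickle;a,b=pickle.load(open("c.pkl","rb"))
A=cv2.resize(a["img"][215:305,430:515],None,fx=4.6,fy=4.6,interpolation=cv2.INTER_CUBIC)
B=cv2.resize(b["img"][165:245,260:335],None,fx=5.175,fy=5.175,interpolation=cv2.INTER_CUBIC)
h=min(len(A),len(B));cv2.imwrite("pics/z1.png",np.hstack([A[:h],B[:h]])[:,:,::-1]);print(A.shape,B.shape)
```

```text
(414, 391, 3) (414, 388, 3)
```

View pics/z1.png

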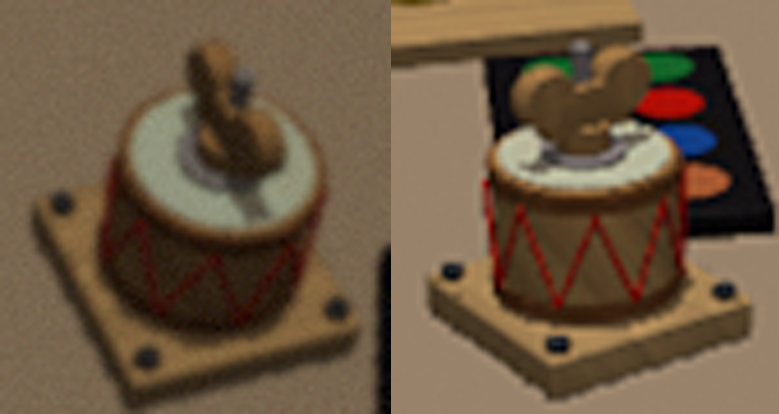

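```bash
cat >> h.py <<'E'
def tri(r1,r2):
    (o1,d1),(o2,d2)=r1,r2
    t=np.linalg.lstsq(np.c_[d1,-d2],o2-o1,rcond=None)[0]
    p,q=o1+d1*t[0],o2+d2*t[1]; return ((p+q)/2).round(1),np.linalg.norm(p-q).round(1)
E
python3 - <<'E'
from h import *
import pickle;a,b=pickle.load(open("c.pkl","rb"))
fa=lambda x,y:(430+(x+.5)/4.6-.5,215+(y+.5)/4.6-.5)
fb=lambda x,y:(260+(x-391+.5)/5.175-.5,165+(y+.5)/5.175-.5)
P=[]
for n,p,q in[("rod",(243,76),(580,45)),("lobeNear",(257,141),(624,80)),("lobeFar",(209,69),(542,97)),("drumtop",(223,161),(588,153))]:
    A,B=fa(*p),fb(*q); print(n,tri(ray(a,*A),ray(b,*B)),[plane(c,*w,z) for z in(78,108,124) for c,w in((a,A),(b,B))])
E
```

```text
rod (array([572.3, 286.2, 124.7]), np.float64(0.9)) [array([526.9, 299.2,  78. ]), array([597. , 400.5,  78. ]), array([555.7, 291. , 108. ]), array([581.2, 326.4, 108. ]), array([571.1, 286.7, 124. ]), array([572.7, 286.9, 124. ])]
lobeNear (array([590.2, 292. , 106.8]), np.float64(4.2)) [array([561.2, 301.2,  78. ]), array([606.4, 356. ,  78. ]), array([588.7, 293. , 108. ]), array([590. , 284.8, 108. ]), array([603.4, 288.6, 124. ]), array([581.2, 246.8, 124. ])]
lobeFar (array([554.1, 277.8, 108.1]), np.float64(1.9)) [array([524. , 286.1,  78. ]), array([568.4, 346.8,  78. ]), array([552.9, 278.4, 108. ]), array([554.4, 276.1, 108. ]), array([568.3, 274.3, 124. ]), array([546.9, 238.5, 124. ])]
drumtop (array([573.9, 286.3,  78.1]), np.float64(2.3)) [array([572.3, 287. ,  78. ]), array([574.3, 284.4,  78. ]), array([599.5, 279.3, 108. ]), array([559.9, 217.7, 108. ]), array([613.9, 275.2, 124. ]), array([552.2, 182.2, 124. ])]
```

Emit:
carry_out --series '[{"dx": 0.025, "dy": 0.055, "fingers": -1}, {"dx": 0.05, "dy": 0.11, "fingers": -1}, {"dx": 0.075, "dy": 0.165, "fingers": -1}, {"dx": 0.1, "dy": 0.22, "fingers": -1}, {"dx": 0.125, "dy": 0.275, "fingers": -1}]'

```text
$.series[0]: bad value
```

Emit:
carry_out --series '[{"dx": 0.025, "dy": 0.055, "fingers": -1}, {"dx": 0.05, "dy": 0.11, "fingers": -1}, {"dx": 0.075, "dy": 0.165, "fingers": -1}, {"dx": 0.1, "dy": 0.22, "fingers": -1}, {"dx": 0.125, "dy": 0.275, "fingers": -1}]'

```text
$.series[0]: bad value
```

Emit:
carry_out --series '[{"dx": 0.025, "dy": 0.055, "fingers": -1}, {"dx": 0.05, "dy": 0.11, "fingers": -1}, {"dx": 0.075, "dy": 0.165, "fingers": -1}, {"dx": 0.1, "dy": 0.22, "fingers": -1}, {"dx": 0.11, "dy": 0.243, "fingers": -1}]'

```text
$.series[0]: bad value
```

Run:
```python
from h import *
c=shot("wrist","pics/w1.png");s=ctrl.observe()
print(s["clock"],s["eef_pos"],s["q"],np.array(s["tool_rot"]).round(3).tolist(),s["wrist_force"],s["wrist_torque"])
import pickle;pickle.dump(c,open("w.pkl","wb"));print(c["xyz"],np.array(c["rotation"]).round(2).tolist())
```

```text
0.15 [ 212.98358639 -506.87749619  205.03346959] [-1.23960951e+00  3.00315625e-01  1.52143486e+00 -3.68950107e-05
  1.32067793e+00 -6.65740473e-02] [[0.922, 0.387, -0.0], [0.387, -0.922, 0.001], [0.0, -0.001, -1.0]] [ 0.76069143 -0.50189303 -0.26909502] [ 0.06917013 -0.05716551 -0.02019627]
[ 272.94798502 -481.56106153  385.21924169] [[0.39, 0.9, 0.21], [-0.92, 0.38, 0.09], [-0.0, -0.23, 0.97]]
```

View pics/w1.png

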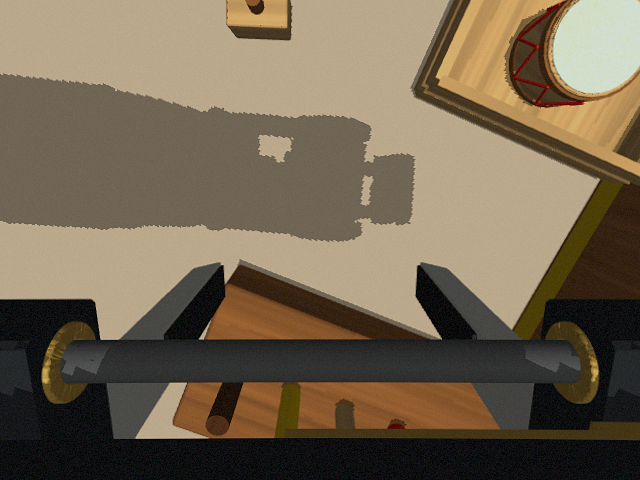

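The rows were refused, probably because every key is required. The picture still shows the start view: fingers at (200,300) and (440,300), with the tool rack below.

Emit:
carry_out --series '[{"dx": 0.025, "dy": 0.055, "dz": 0, "roll": 0, "fingers": -1}, {"dx": 0.05, "dy": 0.11, "dz": 0, "roll": 0, "fingers": -1}, {"dx": 0.075, "dy": 0.165, "dz": 0, "roll": 0, "fingers": -1}, {"dx": 0.1, "dy": 0.22, "dz": 0, "roll": 0, "fingers": -1}, {"dx": 0.125, "dy": 0.275, "dz": 0, "roll": 0, "fingers": -1}]'

```text
clock: 0.78
eef_pos: [338.4, -230.2, 205.5]
tool_rot: [[0.922, 0.387, 0.0], [0.387, -0.922, -0.0], [0.0, 0.0, -1.0]]
wrist_force: [1.0, -0.5, -1.4]
gripper_width: 1.0
finger_force: 0.0
```

Emit:
carry_out --series '[{"dx": 0.025, "dy": 0.055, "dz": 0, "roll": 0, "fingers": -1}, {"dx": 0.05, "dy": 0.11, "dz": 0, "roll": 0, "fingers": -1}, {"dx": 0.075, "dy": 0.165, "dz": 0, "roll": 0, "fingers": -1}, {"dx": 0.1, "dy": 0.22, "dz": 0, "roll": 0, "fingers": -1}, {"dx": 0.125, "dy": 0.275, "dz": 0, "roll": 0, "fingers": -1}]'

```text
clock: 1.4
eef_pos: [463.5, 45.0, 205.5]
tool_rot: [[0.922, 0.388, 0.0], [0.388, -0.922, -0.0], [0.0, 0.0, -1.0]]
wrist_force: [0.1, -0.6, 0.3]
gripper_width: 1.001
finger_force: 0.0
```

Emit:
carry_out --series '[{"dx": 0.025, "dy": 0.055, "dz": 0, "roll": 0, "fingers": -1}, {"dx": 0.05, "dy": 0.11, "dz": 0, "roll": 0, "fingers": -1}, {"dx": 0.075, "dy": 0.165, "dz": 0, "roll": 0, "fingers": -1}, {"dx": 0.11, "dy": 0.243, "dz": 0, "roll": 0, "fingers": -1}, {"dx": 0.11, "dy": 0.243, "dz": 0, "roll": 0, "fingers": -1}]'

```text
clock: 2.02
eef_pos: [573.2, 288.8, 204.3]
tool_rot: [[0.921, 0.389, -0.001], [0.389, -0.921, -0.0], [-0.001, -0.0, -1.0]]
wrist_force: [0.2, -1.1, 0.1]
gripper_width: 1.002
finger_force: 0.0
```

Run:
```python
from h import *
c=shot("wrist","pics/w2.png");s=ctrl.observe()
print(s["clock"],s["eef_pos"],s["q"],np.array(s["tool_rot"]).round(3).tolist(),s["wrist_force"],s["wrist_torque"])
import pickle;pickle.dump(c,open("w.pkl","wb"));print(c["xyz"],np.array(c["rotation"]).round(2).tolist())
```

```text
2.075 [573.4377974  289.67224955 204.08061169] [4.10563808e-01 5.11675694e-01 1.22989424e+00 4.69253901e-04
 1.40130121e+00 1.58089930e+00] [[0.921, 0.39, -0.001], [0.39, -0.921, -0.0], [-0.001, -0.0, -1.0]] [ 1.01938238  1.66054519 -0.2576644 ] [ 0.05136055 -0.03360636  0.00935689]
[633.25881518 314.40143877 384.44676052] [[0.39, 0.9, 0.21], [-0.92, 0.38, 0.09], [0.0, -0.23, 0.97]]
```

View pics/w2.png

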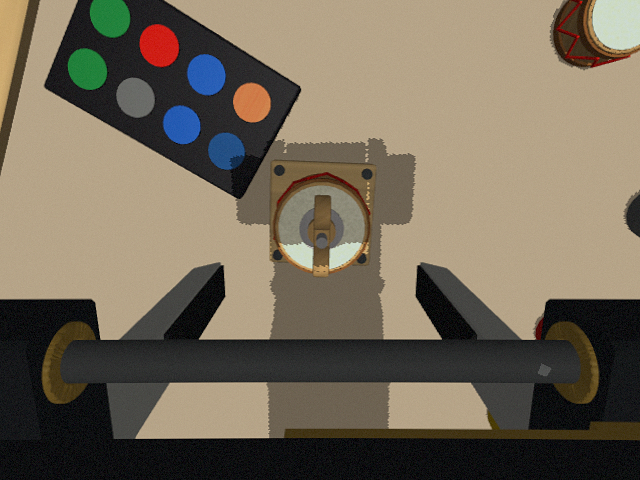

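The bar runs vertically in the wrist view, from (322,197) to (320,275), with the rod tip at (321,240). It is well centred between the fingers and aligned with the pads. Now to compute the residual.

Run:
```python
from h import *
import pickle;c=pickle.load(open("w.pkl","rb"))
print(plane(c,321,240,125)); p,q=plane(c,322.5,197,112),plane(c,320.5,275,112);print(p,q,(p+q)/2,np.degrees(np.arctan2(*(p-q)[1::-1])))
s=ctrl.observe();R=np.array(s["tool_rot"]);print(s["eef_pos"],np.degrees(np.arctan2(R[1,0],R[0,0])))
```

```text
[573.5 288.2 125. ]
[599.9 298.2 112. ] [545.6 276.8 112. ] [572.75 287.5  112.  ] 21.50973765902379
[573.4377974  289.67224955 204.08061169] 22.940180111119027
```

Emit:
carry_out --series '[{"dx": 0, "dy": 0.001, "dz": -0.03, "roll": -1, "fingers": -1}, {"dx": 0, "dy": 0.001, "dz": -0.07, "roll": -1, "fingers": -0.5}, {"dx": 0, "dy": 0.001, "dz": -0.1, "roll": -1, "fingers": -0.3}, {"dx": 0, "dy": 0.001, "dz": -0.116, "roll": -1, "fingers": -0.3}, {"dx": 0, "dy": 0.001, "dz": -0.116, "roll": -1, "fingers": -0.3}]'

```text
clock: 2.7
eef_pos: [572.8, 286.6, 88.9]
tool_rot: [[0.929, 0.371, -0.001], [0.371, -0.929, -0.001], [-0.001, 0.0, -1.0]]
wrist_force: [-0.0, -0.0, 0.7]
gripper_width: 0.657
finger_force: 0.0
```

Emit:
carry_out --series '[{"dx": 0, "dy": 0.001, "dz": 0, "roll": 0, "fingers": 0.5}, {"dx": 0, "dy": 0.001, "dz": 0, "roll": 0, "fingers": 1}, {"dx": 0, "dy": 0.001, "dz": 0, "roll": 0, "fingers": 1}, {"dx": 0, "dy": 0.001, "dz": 0, "roll": 0, "fingers": 1}, {"dx": 0, "dy": 0.001, "dz": 0, "roll": 0, "fingers": 1}]'

```text
clock: 3.32
eef_pos: [573.2, 287.7, 89.6]
tool_rot: [[0.929, 0.371, 0.0], [0.371, -0.929, -0.0], [0.0, 0.0, -1.0]]
wrist_force: [0.4, -2.4, 1.5]
gripper_width: 0.21
finger_force: 30.0
```

```bash
cat > st.py <<'E'
from h import *
s=ctrl.observe();R=np.array(s["tool_rot"])
print(s["clock"],s["eef_pos"].round(1),"yaw",np.degrees(np.arctan2(R[1,0],R[0,0])).round(2),"F",s["wrist_force"].round(1),"T",s["wrist_torque"].round(3),"w",s["gripper_width"],s["finger_force"],"q6",s["q"][5],"eff6",s["effort"][5])
E
python3 st.py
```

```text
3.325 [573.2 287.7  89.6] yaw 21.79 F [ 0.4 -2.4  1.5] T [-0.396 -0.098  0.   ] w 0.2103414918174041 30.002744793891907 q6 1.598983035222437 eff6 0.02352850860916078
```

Emit:
carry_out --series '[{"dx": 0, "dy": 0, "dz": 0, "roll": 2, "fingers": 1}, {"dx": 0, "dy": 0, "dz": 0, "roll": 4, "fingers": 1}, {"dx": 0, "dy": 0, "dz": 0, "roll": 6, "fingers": 1}, {"dx": 0, "dy": 0, "dz": 0, "roll": 6, "fingers": 1}]'

```text
clock: 3.82
eef_pos: [573.2, 287.9, 89.6]
tool_rot: [[0.884, 0.467, 0.0], [0.467, -0.884, -0.0], [0.0, 0.0, -1.0]]
wrist_force: [0.9, -3.6, 3.9]
gripper_width: 0.211
finger_force: 30.0
```

```bash
python3 st.py; python3 -c "
from h import *
shot('wrist','pics/w3.png')"
```

```text
3.825 [573.2 287.9  89.6] yaw 27.84 F [ 0.9 -3.6  3.9] T [-0.689 -0.127 -0.086] w 0.21082441509607305 30.00071257352829 q6 1.493484968535805 eff6 -0.4622088745236397
```

View pics/w3.png

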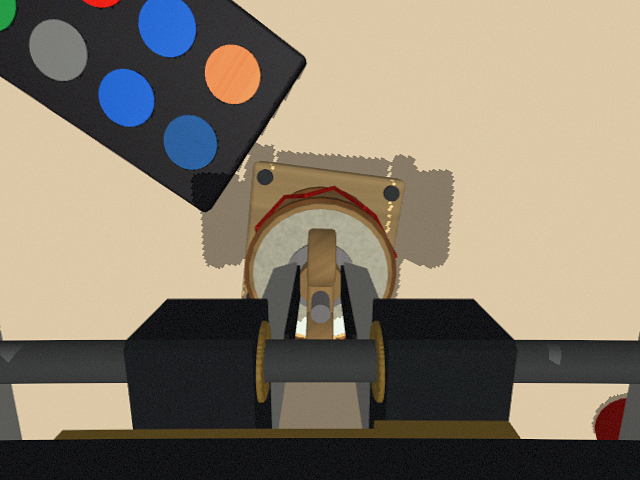

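The grip holds at the nut's hub, just below the bar: fingers at (285,300) and (355,300), bar still vertical at (321,265). The board is now tilted about 6° in view, so the nut seems to have followed with a steady drag. Next I try the other way.

Emit:
carry_out --series '[{"dx": 0, "dy": 0, "dz": 0, "roll": -3, "fingers": 1}, {"dx": 0, "dy": 0, "dz": 0, "roll": -6, "fingers": 1}, {"dx": 0, "dy": 0, "dz": 0, "roll": -9, "fingers": 1}, {"dx": 0, "dy": 0, "dz": 0, "roll": -11, "fingers": 1}, {"dx": 0, "dy": 0, "dz": 0, "roll": -11, "fingers": 1}]'

```text
clock: 4.5
eef_pos: [573.2, 287.7, 89.6]
tool_rot: [[0.957, 0.289, 0.0], [0.289, -0.957, -0.0], [0.0, 0.001, -1.0]]
wrist_force: [0.9, -3.8, 3.8]
gripper_width: 0.206
finger_force: 30.0
```

```bash
python3 st.py
```

```text
4.5 [573.2 287.7  89.6] yaw 16.77 F [ 0.9 -3.8  3.8] T [-1.011 -0.227  0.341] w 0.20620729155310713 30.0011345744133 q6 1.6866076234980567 eff6 0.6370209529995918
```

Clockwise meets a clear reaction (Tz 0.34 N m against −0.09 the other way), so it loosens anticlockwise.

Emit:
carry_out --series '[{"dx": 0, "dy": 0, "dz": 0, "roll": 8, "fingers": 1}, {"dx": 0, "dy": 0, "dz": 0, "roll": 16, "fingers": 1}, {"dx": 0, "dy": 0, "dz": 0, "roll": 24, "fingers": 1}, {"dx": 0, "dy": 0, "dz": 0, "roll": 32, "fingers": 1}, {"dx": 0, "dy": 0, "dz": 0, "roll": 40, "fingers": 1}]'

```text
clock: 5.12
eef_pos: [572.9, 288.2, 89.6]
tool_rot: [[0.544, 0.839, -0.0], [0.839, -0.544, 0.0], [0.0, -0.001, -1.0]]
wrist_force: [-1.2, -1.0, 4.5]
gripper_width: 0.212
finger_force: 30.0
```

```bash
python3 st.py
```

```text
5.125 [572.9 288.2  89.6] yaw 57.04 F [-1.2 -1.   4.5] T [-0.35   0.274 -0.126] w 0.21167068976588244 30.001087188720703 q6 0.9838228033085847 eff6 2.18685619533062
```

Torque matches the 0.12 N m drag. Going on.

Emit:
carry_out --series '[{"dx": 0, "dy": 0, "dz": 0, "roll": 9, "fingers": 1}, {"dx": 0, "dy": 0, "dz": 0, "roll": 18, "fingers": 1}, {"dx": 0, "dy": 0, "dz": 0, "roll": 27, "fingers": 1}, {"dx": 0, "dy": 0, "dz": 0, "roll": 36, "fingers": 1}, {"dx": 0, "dy": 0, "dz": 0, "roll": 45, "fingers": 1}]'

```text
clock: 5.75
eef_pos: [572.2, 288.4, 89.5]
tool_rot: [[-0.209, 0.978, -0.002], [0.978, 0.209, 0.0], [0.001, -0.002, -1.0]]
wrist_force: [-6.5, -1.6, 7.5]
gripper_width: 0.211
finger_force: 30.0
```

Emit:
carry_out --series '[{"dx": 0, "dy": 0, "dz": 0, "roll": 0, "fingers": 0.5}, {"dx": 0, "dy": 0, "dz": 0, "roll": 0, "fingers": -0.3}, {"dx": 0, "dy": 0, "dz": 0, "roll": 0, "fingers": -0.3}, {"dx": 0, "dy": 0, "dz": 0.04, "roll": 0, "fingers": -0.3}, {"dx": 0, "dy": 0, "dz": 0.09, "roll": 0, "fingers": -0.3}]'

```text
clock: 6.38
eef_pos: [572.6, 287.8, 179.5]
tool_rot: [[-0.203, 0.979, -0.002], [0.979, 0.203, -0.001], [-0.0, -0.002, -1.0]]
wrist_force: [0.3, 0.4, -0.2]
gripper_width: 0.635
finger_force: 0.0
```

Emit:
carry_out --series '[{"dx": 0, "dy": 0, "dz": 0.03, "roll": 0, "fingers": -1}, {"dx": 0, "dy": 0, "dz": 0.03, "roll": 0, "fingers": -1}, {"dx": 0, "dy": 0, "dz": 0.03, "roll": 0, "fingers": -1}]'

```text
clock: 6.75
eef_pos: [572.7, 287.8, 208.0]
tool_rot: [[-0.204, 0.979, -0.002], [0.979, 0.204, -0.001], [-0.0, -0.002, -1.0]]
wrist_force: [0.3, 0.7, 1.2]
gripper_width: 0.935
finger_force: 0.0
```

```bash
python3 st.py; python3 -c "
from h import *
import pickle
pickle.dump(shot('wrist','pics/w4.png'),open('w.pkl','wb'))"
```

```text
6.75 [572.7 287.8 208. ] yaw 101.77 F [0.3 0.7 1.2] T [ 0.014 -0.132  0.027] w 0.9352410018401112 0.0 q6 0.20310287905137245 eff6 0.01091871497919783
```

View pics/w4.png

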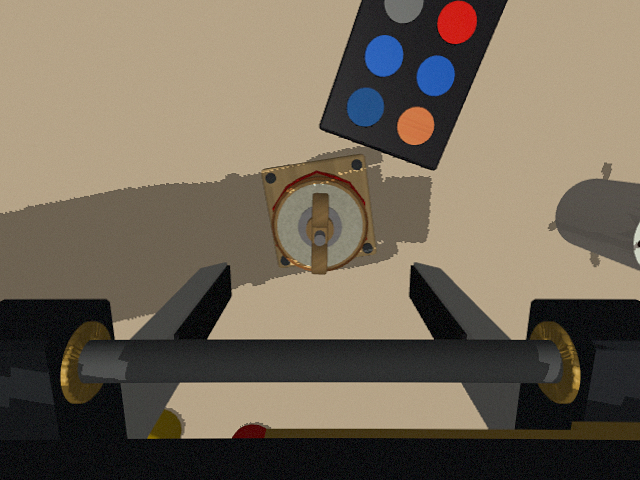

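The bar is vertical in the wrist view, (320,195) to (319,272), with the tool at 101.8°. It started at 21.5°, so the nut has turned about 80° (1.4 rad), and the gripper is clear.

```bash
python3 -c "
from cell import hand_in
print(hand_in())"
```

```text
the job is handed in; nothing more can be done
None
```

I loosened the round drum's nut about 80° (1.4 rad) anticlockwise, the way it gave, left the square drum's nut untouched, and handed the job in at about 7 s; the hand-in returned no verdict.

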